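# Unlock the pump stand, flip its prop leg down and hold the frame upright

## Robot

A 7-joint arm with a two-finger parallel gripper is mounted at the origin on the work surface. World frame = base frame: x ahead of the robot, y to its left, z up, the work surface at z = 0. Lengths are in m, angles in degrees, forces in N, time in s.
With the tool pointing down it reaches from about 0.425 to 0.875 m from the base axis. Payload 4.7 kg.
Tool frame: the origin (TCP) lies between the finger pads; the fingertips stand 11 mm ahead of it and the grasp point (between the pads) lies 8 mm behind it (env.tcp_to_tips is the distance from the TCP to the fingertips, in m); z points along the fingers, y is the line along which they close (so a half turn about z gives the same grasp; the last joint's range is limited). The gripper opens to 87 mm and grips with 3 to 60 N. Pads are 19 mm wide; open, the fingers measure 117 mm over their backs; the gripper's body (75 mm by 190 mm) begins 51 mm behind the grasp point.
Start: joints at [73.172, 18.392, -4.016, 83.108, 1.295, 78.541, -3.26], TCP at [0.197, -0.619, 0.234] pointing down, gripper open.
Joint ranges: [-163.93, 163.93], [-17.29, 119.83], [-79.2, 71.16], [3.27, 140.29], [-89.18, 269.18], [5.43, 117.66], [-154.24, 154.24]. Speed limits (degrees/s): [147.25, 147.25, 180, 180, 180, 180, 180].

## Interface

Orientations are given as [roll, pitch, yaw] about the fixed x, y, z axes, in that order (R = Rz(yaw) Ry(pitch) Rx(roll)).
In Python, from cell import env, viewer gives the robot as it stands.
- The arm moves only by the tool step_arm, never from a script. Its arguments are lists of equal length, an entry for each row: "delta_pos": the shift along the tool's x, y, z in units of 0.2 m (1.0 is 0.2 m), a list of three; "rot": the turn, a rotation vector about the tool's x, y, z in units of 1.5 rad (1.0 is 1.5 rad), a list of three; "gripper": the gripper command: -1 is shut, 1 is fully open, values between are in proportion. A call has 1 to 20 rows; each row is the pose to reach, as a shift and turn from the pose commanded when the call began, along the tool's axes at that moment; what a row does not reach only later rows make up. A row lasts 1/8 s, in which the tool goes at most 62.5 mm and 10.7 degrees, less where a joint would pass 70% of its speed; a pose out of reach is approached as far as the arm can. A call with a number of a shift or a turn outside -1 to 1 is refused whole. A call with a gripper value outside its range is refused whole. The fingers move at their own pace and stop on an object; "squeeze" is the grip in N (left out, the last holds). Time passes only in rows, so rows that repeat a pose let the fingers close. It gives the time, the measured TCP pose, the force, the opening and the grip force at its end, in the units of the state.
- env.get_obs(): the state, without advancing time (a new reading comes with each control period).
- viewer.read_camera(name): name is "side" or "top"; returns a dict with "img" (420x560x3 uint8, red, green, blue), "fx", "fy", "cx", "cy" (pixels), "pose" (4x4, takes a point from camera to world coordinates). Camera axes: x right, y down, z forward; pixel columns grow to the right and rows downward; lengths in m; the calibration is good to about 2 mm. A picture is of the moment at which its call begins. There is no depth.
- env.sign_off(): hands the job in; it is judged then, once.
The state is a dict: "time_s": time; "qpos": joint angles; "joint_velocities": joint speeds; "effort": joint torques, N m; "tool_pos": TCP position; "tool_rot": TCP orientation; "force": force on the tool from outside, world axes, zero at the start; "wrist_torque": the same for the moment, N m; "grip_width": finger opening in m; "grasp_force": force on a finger pad.
Only numpy, scipy, OpenCV 4.12 (cv2) and the standard library are available. Lean on these libraries where they do the work, as an engineer would, in place of code of your own. Each camera call takes 0.05 s, during which the arm holds its last target. There are 200 camera calls.

## Task

The pump stand is folded back for transport. First slide its transport lock all the way out to its end stop, then flip the prop leg up over its centre and down to its stop on the far side, and then raise the pump frame by its top bar until it is upright with the prop foot standing on the base plate. The frame tips back if let go, so finish while still holding it upright with the fingers; do not knock the frame over the other way or disturb the loose parts nearby.

Things in the scene. Friction and masses are not known exactly. Their poses are not given: they have to be found in the camera images.
- stand: Fixed grey steel base plate of the pump stand, 270 x 150 x 12 mm, lying on the bench, with a side tongue towards its +y that carries the lock. Origin: on the bench directly below the frame's hinge axis, mid-width; x points from the robot across the stand (yaw varies), y to the left along the hinge axis, z up. The plate runs from x = -110 to +160 mm. The hinge axis is parallel to y at 35 mm height. All offsets below are in this frame.
- lock (a joint): Transport lock: a steel bolt that slides along the stand's +y, away from the frame; value = slide in m, from 0 (bolt fully under the frame's lug, frame cannot be raised) to 0.050 (end stop, free). Starts between 0 and 0.015. Stays where it is left; resists with about 2 N.
- lock_knob (a point): Centre of the lock's black block knob, 20 mm along the stand's x, 26 mm along y, 44 mm tall, sharing its centre with this point, which is 74 mm above the bench, at x = 45 mm, y = 115 mm + lock value. It sits on a 30 x 34 mm carriage whose top is 53 mm above the bench.
- frame (a joint): Hinge of the pump frame about the stand's y axis at x = 0, 35 mm above the bench; 0 = upright, negative = leaning towards the stand's -x (the robot). Rests by its weight at its back stop, -0.44 rad, at the start. The red pump head, overhanging on the -x side, makes it fall back to there whenever it is not held (about 1 to 4 N at the top bar keeps or raises it). Once the leg is down, the prop foot meets the base plate at 0 and stops it; without the leg it could go on to +0.7.
- top_bar (a point): Middle of the frame's round steel top bar, diameter 20 mm, 140 mm long, parallel to the stand's y, 170 mm from the hinge axis: 205 mm above the bench when upright, about 189 mm at the start. The best place to grip and raise the frame. The frame below it is two grey tubes at y = +-45 mm; the round pump head (diameter 100 mm) stands on the -x side, its top 30 mm below the bar's axis.
- leg (a joint): Hinge of the prop leg on the frame (axis parallel to the stand's y); value in rad measured against the frame, 0 = stowed, pointing up and back over the frame, 3.58 = down at its stop. It grows as the foot swings up, over and down on the stand's +x side. With the frame leaning at the start, the leg at 0 lies 45 degrees back from vertical and stands vertical (its centre) at 0.79; from beyond about 1.1 it drops to the stop by its own weight, and before the centre it falls back.
- leg_foot (a point): Middle of the prop leg's foot, a round black rubber roller set crosswise, diameter 16 mm, 84 mm long, free to turn about its own axis, parallel to the stand's y, at the free end of the leg's thin steel rod (rod diameter 12 mm), 115 mm from point leg_pivot. It is about 240 mm above the bench at the start, higher than the top bar and some 20 mm beyond it in the stand's +x, and may be gripped across from above.
- leg_pivot (a point): Centre of the leg's hinge on the frame, 80 mm to the stand's +x side of the frame and 100 mm up from the frame's hinge when upright; with the frame at its back stop, 30 mm to +x of the frame's hinge and 160 mm above the bench.
- flange: Bystander: loose red cast ring, diameter 90 mm, 16 mm thick, lying on the bench. Origin: centre of its underside.
- jar: Bystander: closed white jar, diameter 60 mm, 85 mm tall. Origin: centre of its underside.
- pipe_offcut: Bystander: short grey pipe standing on end, diameter 70 mm, 70 mm tall. Origin: centre of its underside.

How it is judged (in metres and radians):
On the way, in this order (a step that is already met when the one before it is completed fails the run):
1. the transport lock is slid out to its end stop (value of joint lock above 0.046 m and value of joint leg below 0.5 rad), for 0.2 s.
2. the prop leg is flipped over and lies at its down stop, the frame not yet raised (value of joint leg above 3.4 rad and value of joint frame below -0.15 rad), for 0.2 s.
3. the frame is upright on its prop foot, held by the fingers (value of joint frame above -0.04 rad and value of joint leg above 3.4 rad and contact force between the fingers and frame above 0.5 N), for 0.3 s.
At the end, for the whole second after the job is handed in: The lock is at its end stop (within 6 mm), the prop leg is at its down stop (within 10 degrees), and the frame is upright within 0.04 rad (about 2.3 degrees, prop foot on or within 3 mm of the plate), still, and held by the fingers with at least 0.5 N through the last second (all of step 3 and value of joint lock above 0.044 m and value of joint frame below 0.04 rad and velocity of joint frame between -0.1 and 0.1 rad/s); the arm keeps its last pose, push and grip.
It fails at once if the frame is knocked over past upright (value of joint frame above 0.12 rad).
It fails at once if a loose part nearby is disturbed (distance of any of flange, jar, pipe_offcut from where it was at the start of the episode above 0.03 m or angle between any of jar, pipe_offcut's own z axis and vertical above 0.5 rad).
It also fails if it takes over 58 s, if anything falls off the work surface, if the arm or the gripper's body presses on something with over 40 N, if the wrist force passes 120 N, or if a joint passes its speed limit or range.

## Working session

There is one attempt and no reset: what is moved stays moved. The work goes in short steps, Python scripts to look and compute and a tool call to move; the robot and the scene stay as the last step left them, time stands still between calls to the robot, and variables do not carry over. Pictures are saved under pics/ and viewed, at most 10 in all, crops included, and the job is handed in when it is done.

Besides the shell and the picture viewer there is one more tool, called after ">>>" as name(argument=value, ...) on one line, values as JSON. step_arm: Moves the arm, as the interface text tells. Shifts and turns lie within -1 to 1; 1 stands for 0.2 m of shift or 1.5 rad of turn. Its arguments: {"type":"object","properties":{"delta_pos":{"type":"array"},"rot":{"type":"array"},"gripper":{"type":"array"},"squeeze":{"type":"number"}},"required":["delta_pos","rot","gripper"]}

```bash
mkdir -p pics; ls; python3 - <<'E'
from cell import env, viewer
import cv2,numpy as np
np.set_printoptions(precision=4,suppress=True)
for n in("side","top"):
    r=viewer.read_camera(n); cv2.imwrite(f"pics/{n}0.png",r["img"][:,:,::-1]); print(n,r["fx"],r["fy"],r["cx"],r["cy"]);print(np.array(r["pose"]))
o=env.get_obs();print(o["tool_pos"],o["tool_rot"],o["force"],o["grip_width"],o["time_s"])
E
```

```text
pics
side 394.5144636882946 394.5144636882946 280.6591556732827 210.83735827180558
[[-0.9008 -0.1932  0.389   0.2494]
 [-0.4335  0.454  -0.7784  0.6772]
 [-0.0262 -0.8698 -0.4927  0.6285]
 [ 0.      0.      0.      1.    ]]
top 389.83197512744977 389.83197512744977 272.1682039602957 208.10817311031806
[[-0.0157 -0.9832  0.1816  0.4181]
 [-0.9998  0.0168  0.0045 -0.0231]
 [-0.0075 -0.1815 -0.9834  1.0423]
 [ 0.      0.      0.      1.    ]]
[ 0.1968 -0.619   0.2326] [-179.9014    0.0045   17.6387] [ 0.1613  0.1153 -0.2644] 0.08722185816259122 0.1
```

View pics/side0.png

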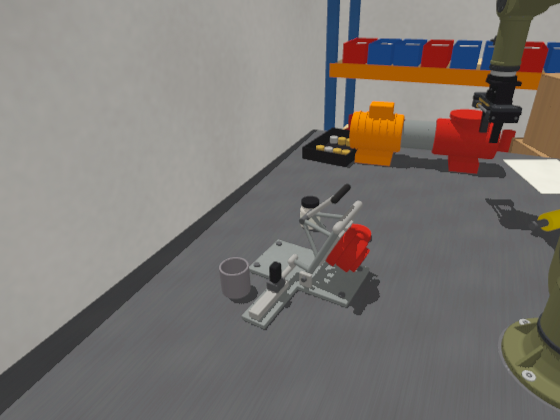

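View pics/top0.png

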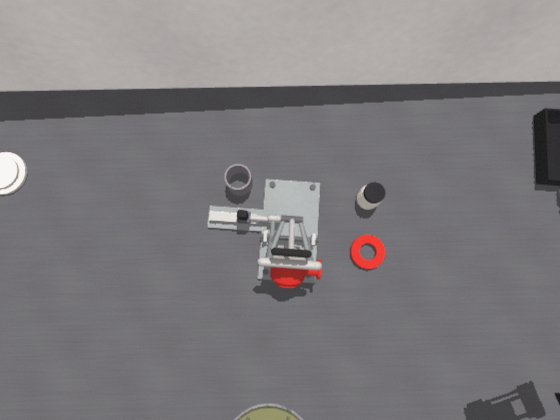

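```bash
cat > h.py <<'E'
import cv2,numpy as np
np.set_printoptions(precision=4,suppress=True)
def grab(n,save=None):
    from cell import viewer
    r=viewer.read_camera(n)
    if save: cv2.imwrite(save,r["img"][:,:,::-1])
    return r
def ray(r,p):
    P=np.array(r["pose"]);d=P[:3,:3]@np.array([(p[0]-r["cx"])/r["fx"],(p[1]-r["cy"])/r["fy"],1]);return P[:3,3],d
def onz(r,p,z):
    o,d=ray(r,p);return o+d*(z-o[2])/d[2]
def tri(r1,p1,r2,p2):
    o1,d1=ray(r1,p1);o2,d2=ray(r2,p2)
    s,_,_,_=np.linalg.lstsq(np.c_[d1,-d2],o2-o1,rcond=None);a=o1+s[0]*d1;b=o2+s[1]*d2
    return (a+b)/2,np.linalg.norm(a-b)
def blobs(r,roi,th=45):
    x0,y0,x1,y1=roi;g=r["img"][y0:y1,x0:x1].max(2);m=(g<th).astype(np.uint8)
    n,l,s,c=cv2.connectedComponentsWithStats(m)
    return [(s[i,4],c[i]+[x0,y0],s[i,:4]+[x0,y0,0,0]) for i in range(1,n) if s[i,4]>25]
E
python3 - <<'E'
from h import *
t=grab("top");s=grab("side")
for th in (30,40):
  print("T",blobs(t,(225,195,330,270),th));print("S",blobs(s,(255,175,365,300),th))
for p in [(265,180),(320,182)]: print("plate",onz(t,p,.012))
for p in [(262,263.5),(319,266)]: print("bar",onz(t,p,.189))
for p in [(273,252.5),(310,254)]: print("foot",onz(t,p,.24))
print("knob",onz(t,(243,215),.096))
print("foot tri",tri(t,(291.5,253),s,(341,193)))
im=np.hstack([cv2.resize(t["img"][160:300,200:340],(400,400),interpolation=cv2.INTER_CUBIC),cv2.resize(s["img"][175:325,235:385],(400,400),interpolation=cv2.INTER_CUBIC)])
cv2.imwrite("pics/crop.png",im[:,:,::-1])
E
```

```text
T []
S [(np.int32(48), array([310.6042, 205.2083]), array([303, 202,  16,   6])), (np.int32(136), array([275.4044, 274.1618]), array([270, 265,  11,  18]))]
T []
S [(np.int32(68), array([340.3971, 195.1471]), array([332, 186,  18,  17])), (np.int32(70), array([310.1714, 204.6   ]), array([302, 201,  17,   7])), (np.int32(171), array([275.117 , 273.3509]), array([270, 264,  11,  19]))]
plate [ 0.6866 -0.0001  0.012 ]
plate [ 0.6784 -0.1495  0.012 ]
bar [0.4539 0.0048 0.189 ]
bar [ 0.4466 -0.1186  0.189 ]
foot [ 0.4738 -0.0197  0.24  ]
foot [ 0.4695 -0.0954  0.24  ]
knob [0.5769 0.0533 0.096 ]
foot tri (array([ 0.4712, -0.0578,  0.2399]), np.float64(0.0019385129556272868))
```

View pics/crop.png

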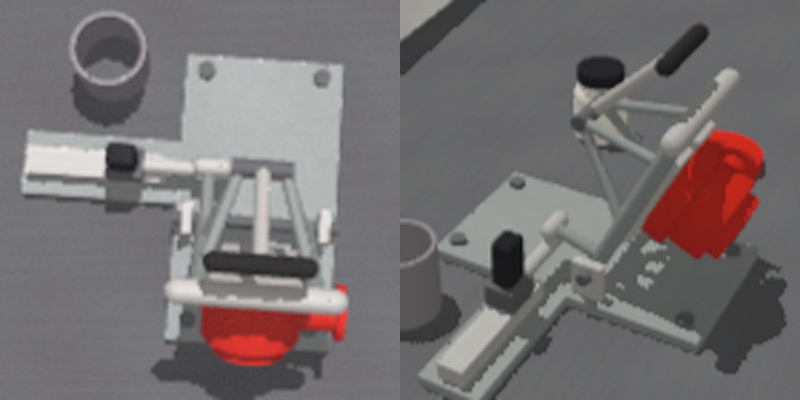

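The side and top views show the stand (yaw about -3.2°). In the top view the knob is near (243,215), the foot near (291,253) and the bar spans (260,262) to (323,265). I'll move above the knob first.

>>> step_arm(delta_pos=[[0.2, -0.2, -0.5], [0.95, -0.88, -0.5], [0.95, -0.88, -0.5], [0.95, -0.88, -0.5], [0.95, -0.88, -0.5], [0.95, -0.88, -0.5]], rot=[[0, 0, 0], [0, 0, 0], [0, 0, 0], [0, 0, 0], [0, 0, 0], [0, 0, 0]], gripper=[0.1, 0.1, 0.1, 0.1, 0.1, 0.1], squeeze=20)

```text
time_s: 0.95
tool_pos: [0.3278, -0.3908, 0.335]
tool_rot: [179.9, -0.1, 18.1]
force: [-0.1, -0.1, -0.5]
grip_width: 0.0485
grasp_force: 0.0
```

```bash
cat > mv.py <<'E'
# usage: mv.py x y z [yaw]: deltas in tool units to a world TCP target
import sys,numpy as np
from scipy.spatial.transform import Rotation as R
from cell import env
o=env.get_obs();Rt=R.from_euler("xyz",o["tool_rot"],degrees=True)
a=list(map(float,sys.argv[1:]))
print("t",o["time_s"],"pos",np.round(o["tool_pos"],4),"rot",np.round(o["tool_rot"],2),"F",np.round(o["force"],1),"w",round(o["grip_width"],4),"g",o["grasp_force"])
if a:
    print("dp",np.round(Rt.inv().apply(np.array(a[:3])-o["tool_pos"])/0.2,3))
    print("rot",np.round((Rt.inv()*R.from_euler("xyz",[180,0,a[3] if len(a)>3 else 86.8],degrees=True)).as_rotvec()/1.5,3))
E
python3 mv.py .577 .052 .31
python3 - <<'E'
from h import *
t=grab("top")
print("pipe",onz(t,(238,176),.07))
E
```

```text
t 0.95 pos [ 0.3278 -0.3908  0.335 ] rot [ 1.7988e+02 -9.0000e-02  1.8070e+01] F [-0.1 -0.1 -0.5] w 0.0485 g 0.0
dp [ 1.871 -1.718  0.124]
rot [ 0.002 -0.    -0.8  ]
pipe [0.6834 0.0681 0.07  ]
```

>>> step_arm(delta_pos=[[0.95, -0.86, 0], [0.95, -0.86, 0], [0.95, -0.86, 0], [0.95, -0.86, 0], [0.95, -0.86, 0], [0.95, -0.86, 0]], rot=[[0, 0, -0.12], [0, 0, -0.24], [0, 0, -0.36], [0, 0, -0.48], [0, 0, -0.5], [0, 0, -0.5]], gripper=[0.1, 0.1, 0.1, 0.1, 0.1, 0.1])

```text
time_s: 1.75
tool_pos: [0.4532, -0.1741, 0.333]
tool_rot: [-180.0, 0.0, 60.5]
force: [0.8, 0.1, 0.2]
grip_width: 0.0474
grasp_force: 0.0
```

```bash
python3 mv.py .577 .052 .25
```

```text
t 1.75 pos [ 0.4532 -0.1741  0.333 ] rot [-1.7995e+02  4.0000e-02  6.0500e+01] F [0.8 0.1 0.2] w 0.0474 g 0.0
dp [ 1.289 -0.018  0.414]
rot [-0.001  0.    -0.306]
```

>>> step_arm(delta_pos=[[1, -0.02, 0], [1, -0.02, 0], [1, -0.02, 0], [1, -0.02, 0], [1, -0.02, 0]], rot=[[0, 0, -0.1], [0, 0, -0.2], [0, 0, -0.306], [0, 0, -0.306], [0, 0, -0.306]], gripper=[0.1, 0.1, 0.1, 0.1, 0.1])

```text
time_s: 2.38
tool_pos: [0.5483, 0.0014, 0.3328]
tool_rot: [-179.9, 0.0, 86.7]
force: [0.2, -0.2, -1.0]
grip_width: 0.0482
grasp_force: 0.0
```

```bash
python3 mv.py .577 .053 .15
```

```text
t 2.375 pos [0.5483 0.0014 0.3328] rot [-1.7992e+02  4.0000e-02  8.6710e+01] F [ 0.2 -0.2 -1. ] w 0.0482 g 0.0
dp [0.266 0.13  0.914]
rot [-0.001  0.    -0.001]
```

>>> step_arm(delta_pos=[[0.266, 0.13, 0.1], [0.266, 0.13, 0.3], [0.266, 0.13, 0.6], [0.266, 0.13, 0.91], [0.266, 0.13, 0.91], [0.266, 0.13, 0.91]], rot=[[0, 0, 0], [0, 0, 0], [0, 0, 0], [0, 0, 0], [0, 0, 0], [0, 0, 0]], gripper=[0.1, 0.1, 0.1, 0.1, 0.1, 0.1])

```text
time_s: 3.12
tool_pos: [0.5786, 0.0533, 0.1538]
tool_rot: [179.8, 0.0, 86.7]
force: [1.1, 0.6, -0.2]
grip_width: 0.048
grasp_force: 0.0
```

```bash
python3 mv.py .577 .053 .084; python3 - <<'E'
from h import *
t=grab("top");s=grab("side")
im=np.hstack([cv2.resize(t["img"][160:300,200:340],(400,400),interpolation=cv2.INTER_CUBIC),cv2.resize(s["img"][175:325,235:385],(400,400),interpolation=cv2.INTER_CUBIC)])
cv2.imwrite("pics/crop2.png",im[:,:,::-1])
E
```

```text
t 3.125 pos [0.5786 0.0533 0.1538] rot [1.7984e+02 3.0000e-02 8.6710e+01] F [ 1.1  0.6 -0.2] w 0.048 g 0.0
dp [-0.002 -0.009  0.349]
rot [ 0.002  0.    -0.001]
```

View pics/crop2.png

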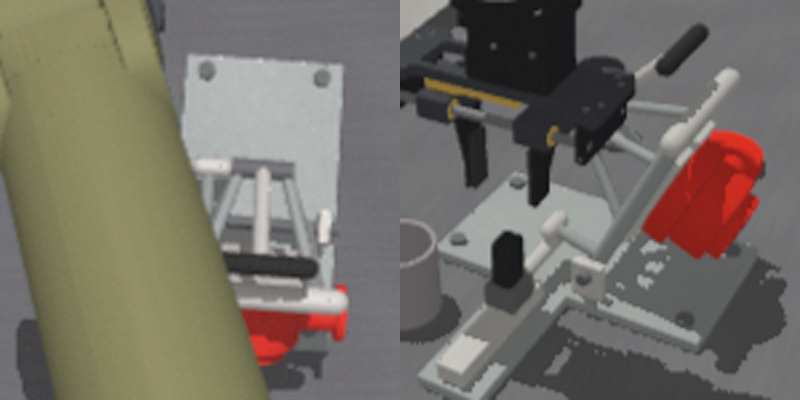

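The two fingers straddle the knob (side crop: fingers near (470,185) and (540,200), knob near (508,240)). Next I'll descend and grip.

>>> step_arm(delta_pos=[[0.015, -0.01, 0.15], [0.015, -0.01, 0.3], [0.015, -0.01, 0.35], [0.015, -0.01, 0.35], [0.015, -0.01, 0.35], [0.015, -0.01, 0.35], [0.015, -0.01, 0.35], [0.015, -0.01, 0.35]], rot=[[0, 0, 0], [0, 0, 0], [0, 0, 0], [0, 0, 0], [0, 0, 0], [0, 0, 0], [0, 0, 0], [0, 0, 0]], gripper=[0.1, 0.1, 0.1, 0.1, -1, -1, -1, -1])

```text
time_s: 4.22
tool_pos: [0.5804, 0.058, 0.0826]
tool_rot: [179.3, -0.1, 86.8]
force: [14.2, 1.1, -8.7]
grip_width: 0.0202
grasp_force: 20.0
```

>>> step_arm(delta_pos=[[0.04, 0.01, 0], [0.08, 0.01, 0], [0.12, 0.01, 0], [0.16, 0.01, 0], [0.19, 0.01, 0], [0.21, 0.01, 0], [0.22, 0.01, 0], [0.23, 0.01, 0], [0.235, 0.01, 0], [0.24, 0.01, 0]], rot=[[0, 0, 0], [0, 0, 0], [0, 0, 0], [0, 0, 0], [0, 0, 0], [0, 0, 0], [0, 0, 0], [0, 0, 0], [0, 0, 0], [0, 0, 0]], gripper=[-1, -1, -1, -1, -1, -1, -1, -1, -1, -1])

```text
time_s: 5.48
tool_pos: [0.5844, 0.1012, 0.0825]
tool_rot: [179.5, 0.2, 86.7]
force: [8.9, -8.2, -2.5]
grip_width: 0.0202
grasp_force: 20.0
```

>>> step_arm(delta_pos=[[0.01, 0, 0], [0.02, 0, 0], [0.03, 0, 0], [0.03, 0, 0], [0.03, 0, 0]], rot=[[0, 0, 0], [0, 0, 0], [0, 0, 0], [0, 0, 0], [0, 0, 0]], gripper=[-1, -1, -1, -1, -1])

```text
time_s: 6.1
tool_pos: [0.5845, 0.1015, 0.0825]
tool_rot: [179.6, 0.7, 86.4]
force: [5.9, -14.8, 1.4]
grip_width: 0.0203
grasp_force: 20.0
```

>>> step_arm(delta_pos=[[-0.025, 0, 0], [-0.025, 0, 0], [-0.025, 0, 0], [-0.025, 0, 0], [-0.025, 0, -0.2], [-0.025, 0, -0.5], [-0.025, 0, -0.8], [-0.025, 0, -1.0], [-0.025, 0, -1.0], [-0.025, 0, -1.0]], rot=[[0, 0, 0], [0, 0, 0], [0, 0, 0], [0, 0, 0], [0, 0, 0], [0, 0, 0], [0, 0, 0], [0, 0, 0], [0, 0, 0], [0, 0, 0]], gripper=[-1, 0.1, 0.1, 0.1, 0.1, 0.1, 0.1, 0.1, 0.1, 0.1])

```text
time_s: 7.35
tool_pos: [0.5793, 0.1075, 0.2806]
tool_rot: [-179.9, 0.0, 87.0]
force: [0.6, -0.1, -0.3]
grip_width: 0.0478
grasp_force: 0.0
```

```bash
python3 - <<'E'
from h import *
o=np.array([.5228,-.064]);ex=np.array([.9984,-.0558]);ey=np.array([.0558,.9984])
for n,p in dict(behind=(-90,0),front0=(45,0),front1=(60,0),bar=(-72.4,0),barup=(0,0)).items(): print(n,o+ex*p[0]/1e3+ey*p[1]/1e3)
t=grab("top");s=grab("side")
print("S",blobs(s,(240,175,365,300),40))
im=np.hstack([cv2.resize(t["img"][160:300,200:340],(400,400),interpolation=cv2.INTER_CUBIC),cv2.resize(s["img"][175:325,235:385],(400,400),interpolation=cv2.INTER_CUBIC)])
cv2.imwrite("pics/crop3.png",im[:,:,::-1])
E
python3 mv.py .434 -.059 .32
```

```text
behind [ 0.4329 -0.059 ]
front0 [ 0.5677 -0.0665]
front1 [ 0.5827 -0.0673]
bar [ 0.4505 -0.06  ]
barup [ 0.5228 -0.064 ]
S [(np.int32(278), array([245.7302, 188.7122]), array([240, 175,  12,  30])), (np.int32(149), array([294.6107, 179.3893]), array([286, 175,  21,  14])), (np.int32(238), array([273.6765, 195.3025]), array([269, 181,  13,  31])), (np.int32(47), array([340.1489, 195.8936]), array([332, 186,  18,  17])), (np.int32(65), array([310.0769, 204.7846]), array([302, 202,  17,   6])), (np.int32(193), array([264.9534, 283.6684]), array([259, 274,  12,  20]))]
t 7.45 pos [0.579  0.1071 0.2797] rot [-1.7983e+02  3.0000e-02  8.6940e+01] F [0.7 0.5 0.2] w 0.0477 g 0.0
dp [-0.868 -0.68  -0.199]
rot [-0.002  0.     0.002]
```

View pics/crop3.png

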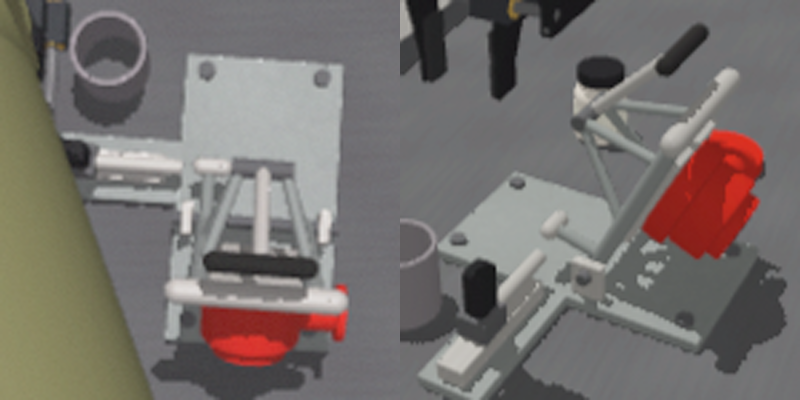

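The lock is fully out: in the side view the knob moved from (275,273) to (265,284). I'll go behind the foot with the fingers closed.

>>> step_arm(delta_pos=[[-0.1, -0.1, -0.3], [-0.86, -0.65, -0.3], [-0.86, -0.65, -0.3], [-0.86, -0.65, -0.3], [-0.86, -0.65, -0.3], [-0.86, -0.65, -0.3], [-0.86, -0.65, -0.3]], rot=[[0, 0, 0], [0, 0, 0], [0, 0, 0], [0, 0, 0], [0, 0, 0], [0, 0, 0], [0, 0, 0]], gripper=[-1, -1, -1, -1, -1, -1, -1])

```text
time_s: 8.32
tool_pos: [0.4414, -0.0559, 0.341]
tool_rot: [-180.0, -0.1, 87.1]
force: [0.4, -0.1, -0.1]
grip_width: 0.0005
grasp_force: 0.0
```

```bash
python3 mv.py .440 -.059 .241
```

```text
t 8.325 pos [ 0.4414 -0.0559  0.341 ] rot [-1.7995e+02 -5.0000e-02  8.7090e+01] F [ 0.4 -0.1 -0.1] w 0.0005 g 0.0
dp [-0.016 -0.006  0.5  ]
rot [-0.001 -0.001  0.003]
```

>>> step_arm(delta_pos=[[0, -0.01, 0.2], [0, -0.01, 0.35], [0, -0.01, 0.45], [0, -0.01, 0.5], [0, -0.01, 0.5]], rot=[[0, 0, 0], [0, 0, 0], [0, 0, 0], [0, 0, 0], [0, 0, 0]], gripper=[-1, -1, -1, -1, -1])

```text
time_s: 8.95
tool_pos: [0.4389, -0.0567, 0.2411]
tool_rot: [-179.9, -0.0, 87.0]
force: [0.3, 0.1, 1.2]
grip_width: 0.0002
grasp_force: 0.0
```

```bash
python3 mv.py .58 -.066 .255; python3 - <<'E'
from h import *
s=grab("side")
im=cv2.resize(s["img"][125:275,265:415],(600,600),interpolation=cv2.INTER_CUBIC)
cv2.imwrite("pics/crop4.png",im[:,:,::-1])
E
```

```text
t 8.95 pos [ 0.4389 -0.0567  0.2411] rot [-1.7993e+02 -4.0000e-02  8.7000e+01] F [0.3 0.1 1.2] w 0.0002 g 0.0
dp [-0.01   0.707 -0.07 ]
rot [-0.001 -0.     0.002]
```

View pics/crop4.png

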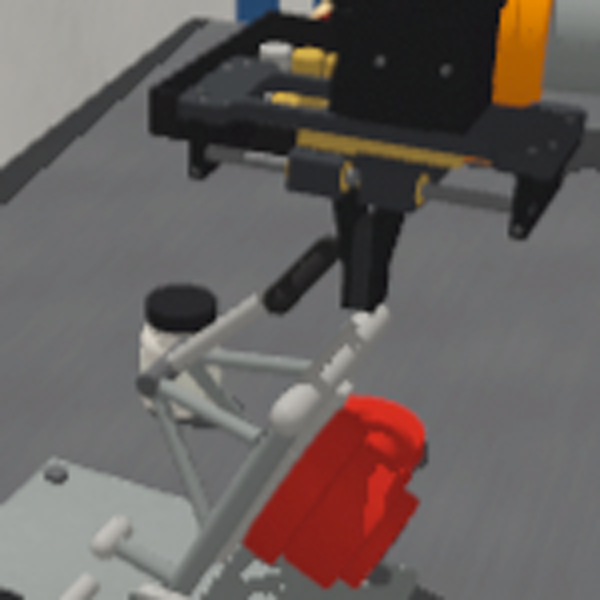

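The closed fingers are just behind the foot roller (crop (360,300) against (300,275)) and clear of the bar. I'll push it over.

>>> step_arm(delta_pos=[[0, 0.08, 0], [0, 0.16, -0.01], [0, 0.24, -0.03], [0, 0.31, -0.05], [0, 0.38, -0.07], [0, 0.45, -0.08], [0, 0.51, -0.08], [0, 0.57, -0.08], [0, 0.63, -0.08], [0, 0.68, -0.08], [0, 0.72, -0.08], [0, 0.75, -0.08], [0, 0.75, -0.08], [0, 0.75, -0.08], [0, 0.75, -0.08], [0, 0.75, -0.08]], rot=[[0, 0, 0], [0, 0, 0], [0, 0, 0], [0, 0, 0], [0, 0, 0], [0, 0, 0], [0, 0, 0], [0, 0, 0], [0, 0, 0], [0, 0, 0], [0, 0, 0], [0, 0, 0], [0, 0, 0], [0, 0, 0], [0, 0, 0], [0, 0, 0]], gripper=[-1, -1, -1, -1, -1, -1, -1, -1, -1, -1, -1, -1, -1, -1, -1, -1])

```text
time_s: 11.0
tool_pos: [0.5885, -0.0656, 0.2577]
tool_rot: [180.0, 0.0, 86.9]
force: [-0.6, -0.7, 0.2]
grip_width: 0.0005
grasp_force: 0.0
```

```bash
python3 mv.py .452 -.06 .285; python3 - <<'E'
from h import *
s=grab("side")
im=cv2.resize(s["img"][150:325,235:410],(600,600),interpolation=cv2.INTER_CUBIC)
cv2.imwrite("pics/crop5.png",im[:,:,::-1])
E
```

```text
t 11.0 pos [ 0.5885 -0.0656  0.2577] rot [1.7999e+02 2.0000e-02 8.6900e+01] F [-0.6 -0.7  0.2] w 0.0005 g 0.0
dp [-0.009 -0.683 -0.137]
rot [0.    0.    0.001]
```

View pics/crop5.png

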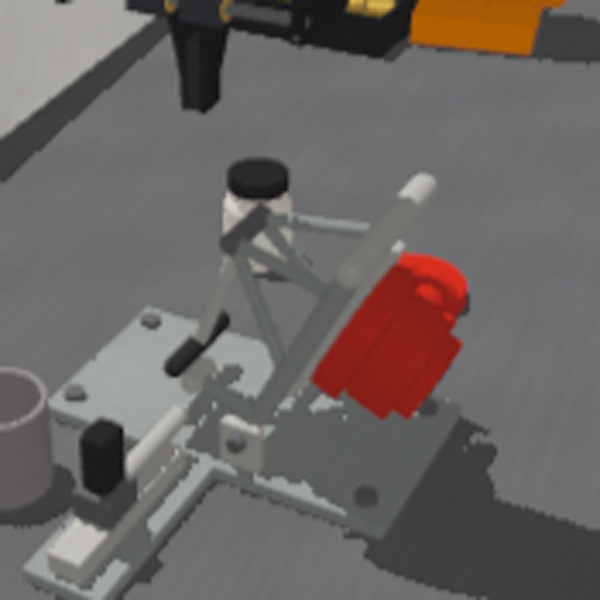

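The leg is down at its stop (foot near (200,345) in the crop). Next I'll move over the top bar.

>>> step_arm(delta_pos=[[0, -0.25, -0.14], [0, -0.5, -0.14], [0, -0.685, -0.14], [0, -0.685, -0.14], [0, -0.685, -0.14], [0, -0.685, -0.14]], rot=[[0, 0, 0], [0, 0, 0], [0, 0, 0], [0, 0, 0], [0, 0, 0], [0, 0, 0]], gripper=[0.3, 0.3, 0.3, 0.3, 0.3, 0.3])

```text
time_s: 11.8
tool_pos: [0.4526, -0.058, 0.2855]
tool_rot: [180.0, -0.0, 86.9]
force: [0.2, 0.9, 0.1]
grip_width: 0.0515
grasp_force: 0.0
```

```bash
python3 mv.py .451 -.06 .184
```

```text
t 11.8 pos [ 0.4526 -0.058   0.2855] rot [ 1.800e+02 -5.000e-02  8.694e+01] F [0.2 0.9 0.1] w 0.0515 g 0.0
dp [-0.011 -0.008  0.507]
rot [ 0.    -0.001  0.002]
```

>>> step_arm(delta_pos=[[0, -0.008, 0.2], [0, -0.008, 0.35], [0, -0.008, 0.45], [0, -0.008, 0.5], [0, -0.008, 0.5], [0, -0.008, 0.5], [0, -0.008, 0.5], [0, -0.008, 0.5], [0, -0.008, 0.5]], rot=[[0, 0, 0], [0, 0, 0], [0, 0, 0], [0, 0, 0], [0, 0, 0], [0, 0, 0], [0, 0, 0], [0, 0, 0], [0, 0, 0]], gripper=[0.3, 0.3, 0.3, 0.3, 0.3, -1, -1, -1, -1], squeeze=15)

```text
time_s: 12.92
tool_pos: [0.4503, -0.0581, 0.1858]
tool_rot: [180.0, 0.0, 86.9]
force: [0.1, 0.2, -0.6]
grip_width: 0.0243
grasp_force: 0.5
```

```bash
python3 mv.py; python3 -c "
import numpy as np
for a in np.linspace(-.44,0.0,12): print(round(a,2),round((170*(np.sin(a)+np.sin(.44)))/200,3),-round((170*(np.cos(a)-np.cos(.44)))/200,3))"
```

```text
t 12.925 pos [ 0.4503 -0.0581  0.1858] rot [1.7997e+02 2.0000e-02 8.6900e+01] F [ 0.1  0.2 -0.6] w 0.0243 g 0.5301711335778236
-0.44 0.0 -0.0
-0.4 0.031 -0.014
-0.36 0.063 -0.026
-0.32 0.095 -0.038
-0.28 0.127 -0.048
-0.24 0.16 -0.057
-0.2 0.193 -0.064
-0.16 0.227 -0.07
-0.12 0.26 -0.075
-0.08 0.294 -0.078
-0.04 0.328 -0.08
0.0 0.362 -0.081
```

>>> step_arm(delta_pos=[[0, 0, 0], [0, 0, 0], [0, 0.015, -0.007], [0, 0.031, -0.014], [0, 0.047, -0.02], [0, 0.063, -0.026], [0, 0.095, -0.038], [0, 0.127, -0.048], [0, 0.16, -0.057], [0, 0.193, -0.064], [0, 0.21, -0.067], [0, 0.227, -0.07], [0, 0.227, -0.07], [0, 0.227, -0.07]], rot=[[0, 0, 0], [0, 0, 0], [0, 0, 0], [0, 0, 0], [0, 0, 0], [0, 0, 0], [0, 0, 0], [0, 0, 0], [0, 0, 0], [0, 0, 0], [0, 0, 0], [0, 0, 0], [0, 0, 0], [0, 0, 0]], gripper=[-1, -1, -1, -1, -1, -1, -1, -1, -1, -1, -1, -1, -1, -1])

```text
time_s: 14.68
tool_pos: [0.4963, -0.0619, 0.2009]
tool_rot: [179.9, 0.1, 86.8]
force: [-5.2, -4.2, 3.8]
grip_width: 0.0198
grasp_force: 15.0
```

```bash
python3 mv.py .5228 -.063 .201; python3 - <<'E'
from h import *
s=grab("side")
im=cv2.resize(s["img"][150:325,235:410],(600,600),interpolation=cv2.INTER_CUBIC)
cv2.imwrite("pics/crop6.png",im[:,:,::-1])
E
```

```text
t 14.675 pos [ 0.4963 -0.0619  0.2009] rot [1.799e+02 1.200e-01 8.684e+01] F [-5.2 -4.2  3.8] w 0.0198 g 15.029303133487701
dp [ 0.002  0.133 -0.   ]
rot [0.001 0.001 0.001]
```

View pics/crop6.png

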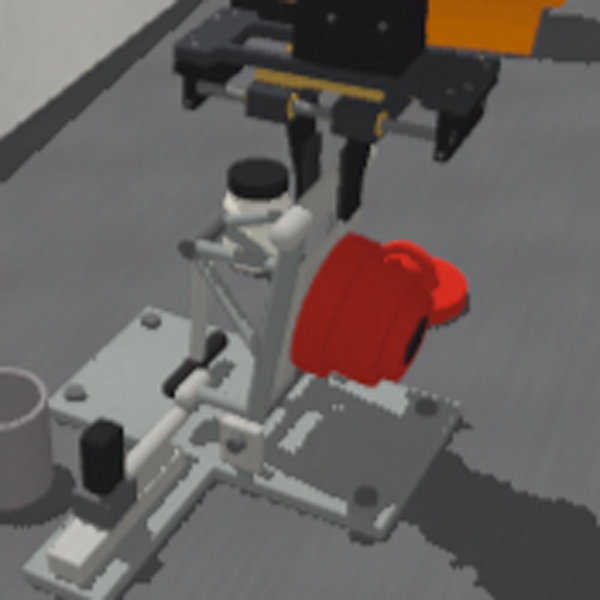

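The frame is rising in the grip at about -0.16 rad. I'll carry on to upright.

>>> step_arm(delta_pos=[[0, 0.02, -0.003], [0, 0.04, -0.006], [0, 0.06, -0.008], [0, 0.08, -0.009], [0, 0.1, -0.01], [0, 0.115, -0.011], [0, 0.125, -0.011], [0, 0.135, -0.011], [0, 0.135, -0.011], [0, 0.135, -0.011]], rot=[[0, 0, 0], [0, 0, 0], [0, 0, 0], [0, 0, 0], [0, 0, 0], [0, 0, 0], [0, 0, 0], [0, 0, 0], [0, 0, 0], [0, 0, 0]], gripper=[-1, -1, -1, -1, -1, -1, -1, -1, -1, -1])

```text
time_s: 15.98
tool_pos: [0.5234, -0.0637, 0.2028]
tool_rot: [179.9, 0.1, 86.8]
force: [-2.9, -4.9, 2.7]
grip_width: 0.0198
grasp_force: 15.0
```

Next I'll creep forward until the stop is felt.

>>> step_arm(delta_pos=[[0, 0.01, 0], [0, 0.02, 0], [0, 0.03, 0], [0, 0.03, 0], [0, 0.03, 0]], rot=[[0, 0, 0], [0, 0, 0], [0, 0, 0], [0, 0, 0], [0, 0, 0]], gripper=[-1, -1, -1, -1, -1])

```text
time_s: 16.6
tool_pos: [0.5257, -0.0639, 0.2027]
tool_rot: [-179.6, 0.2, 86.8]
force: [-13.6, -3.9, 10.2]
grip_width: 0.0198
grasp_force: 15.0
```

>>> step_arm(delta_pos=[[0, 0, 0], [0, 0, 0], [0, 0, 0], [0, 0, 0]], rot=[[0, 0, 0], [0, 0, 0], [0, 0, 0], [0, 0, 0]], gripper=[-1, -1, -1, -1])

```text
time_s: 17.1
tool_pos: [0.5257, -0.0638, 0.2026]
tool_rot: [-179.6, 0.2, 86.8]
force: [-14.5, -2.9, 11.1]
grip_width: 0.0197
grasp_force: 15.0
```

```bash
python3 mv.py; python3 - <<'E'
from h import *
s=grab("side")
im=cv2.resize(s["img"][150:325,235:410],(600,600),interpolation=cv2.INTER_CUBIC)
cv2.imwrite("pics/crop7.png",im[:,:,::-1])
E
```

```text
t 17.1 pos [ 0.5257 -0.0638  0.2026] rot [-1.7963e+02  1.7000e-01  8.6820e+01] F [-14.5  -2.9  11.1] w 0.0197 g 15.036608129739761
```

View pics/crop7.png

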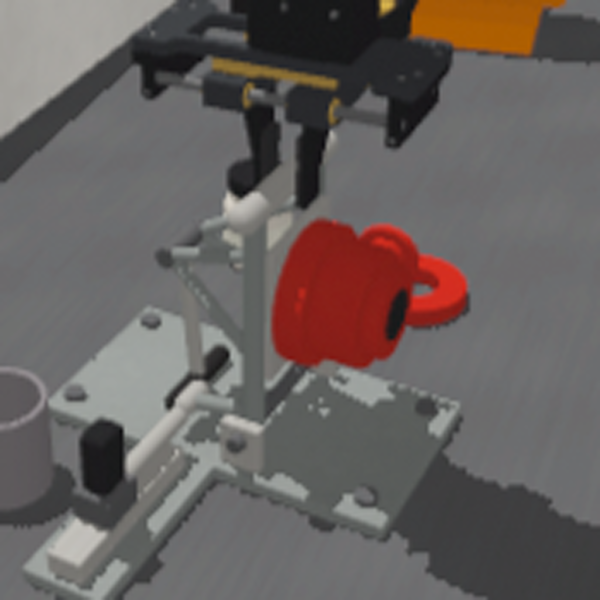

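The frame is upright with the foot on the plate (about (195,375)), the bar still gripped and the lock out. I'll hand it in.

```bash
python3 -c "
from cell import env
print(env.sign_off())"
```

```text
the job is handed in; nothing more can be done
None
```

The job is handed in at about 17 s, with the lock at its end stop, the prop leg down and the frame held upright on its prop foot; the sign-off returned no verdict.

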